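Freshen the entrance hall: stir the cedar balls and hold the blower plunger half down

TASK

Take the wooden stick from its stand, stir the cedar balls round in the white bowl of the diffuser with it until at least five of the six have been shifted by about their own width and none has left the bowl, and put the stick back upright in its stand. Then push the diffuser's metal plunger straight down with the fingers to half of its travel, where the dark ring on its stem meets the collar, and finish while still holding it there (do not let go). Touch the balls only with the stick, and leave the other things on the sideboard where they are.

Things in the scene. Friction and masses are not known exactly. Their poses are not given: they have to be found in the camera images.
- diffuser: fixed pale wooden base box 250 (x) x 145 (y) x 30 mm high, origin at the centre of its underside. It carries a round white bowl centred 50 mm along its +x and a plunger centred 85 mm along its -x. The bowl is open at the top, outer radius 58 mm at its foot and 66 mm at its rim, walls 4 mm, rim 80 mm above the table. It may stand at any yaw.
- bowl_floor (a point): centre of the bowl's inner floor, 35 mm above the table and 45 mm below the rim; the flat floor has a radius of about 54 mm
- plunger_top (a point): centre of the flat top of the plunger's round aluminium cap (44 mm across, 14 mm thick); 85 mm above the table when up. The cap sits on a 16 mm stem that goes into a grey collar (28 mm across, its top 38 mm above the table). A dark ring on the stem stands 15 mm above the collar's top when the plunger is up
- plunger (a joint): how far the plunger is pressed straight down, in m: 0 up, 0.030 fully down; half travel is 0.015. Spring: about 2 N to start it moving, 300 N/m more, 6.6 N at half travel; it jumps up when let go
- stand: fixed dark wooden block 70 x 70 mm, 80 mm high, origin at the centre of its underside; in its middle a round upright hole 36 mm wide and 70 mm deep (hole floor 10 mm above the table) with a 6 mm chamfer, so that the stick may lean a little in it
- stick: plain round wooden stick, 16 mm in diameter, 165 mm long, about 30 g, standing upright in the stand's hole with its top 175 mm above the table; origin at the centre of its lower end, z along it to its upper end
- stick_foot (a point): centre of the stick's lower end
- ball0: cedar ball 1 of 6, smooth plain wood (slides and rolls easily, 12 g), 24 mm in diameter, origin at its centre; all six lie on the bowl's floor in a loose ring of about 33 mm radius, the middle of the bowl being free
- ball1: cedar ball 2 of 6, smooth plain wood (slides and rolls easily, 12 g), 24 mm in diameter, origin at its centre; all six lie on the bowl's floor in a loose ring of about 33 mm radius, the middle of the bowl being free
- ball2: cedar ball 3 of 6, smooth plain wood (slides and rolls easily, 12 g), 24 mm in diameter, origin at its centre; all six lie on the bowl's floor in a loose ring of about 33 mm radius, the middle of the bowl being free
- ball3: cedar ball 4 of 6, smooth plain wood (slides and rolls easily, 12 g), 24 mm in diameter, origin at its centre; all six lie on the bowl's floor in a loose ring of about 33 mm radius, the middle of the bowl being free
- ball4: cedar ball 5 of 6, smooth plain wood (slides and rolls easily, 12 g), 24 mm in diameter, origin at its centre; all six lie on the bowl's floor in a loose ring of about 33 mm radius, the middle of the bowl being free
- ball5: cedar ball 6 of 6, smooth plain wood (slides and rolls easily, 12 g), 24 mm in diameter, origin at its centre; all six lie on the bowl's floor in a loose ring of about 33 mm radius, the middle of the bowl being free
- glasses_case: bystander: black glasses case 160 x 60 x 40 mm, origin under its centre
- polish_tin: bystander: round flat metal tin, 66 mm across, 24 mm high, on the robot's side of the stand; origin under its centre
- shoe_brush: bystander: shoe brush 120 x 45 x 38 mm, beyond the stand; origin under its centre
- toy_car: bystander: grey toy car 120 x 56 x 45 mm, origin under its centre
- rabbit: bystander: white china rabbit 60 mm across, 113 mm high, beyond the diffuser; origin under its centre
- key_cup: bystander: terracotta cup 76 mm across, 60 mm high, at the back; origin under its centre
There are look-alikes about, which are no part of the job. What is meant by the stick is not purple or yellow, and is the smaller of those in its own colour.

How it is judged:
By the outcome, as a careful person would: the job done as asked, in the order asked, and still so for the second after the job is handed in, while the arm keeps its last pose, push and grip.
It also fails if it takes over 72 s, if anything falls off the work surface, if the arm or the gripper's body presses on something with over 40 N, if the wrist force passes 120 N, or if a joint passes its speed limit or range.

ROBOT

A 7-joint arm with a two-finger parallel gripper is mounted at the origin on the work surface. World frame = base frame: x ahead of the robot, y to its left, z up, the work surface at z = 0. Lengths are in m, angles in rad, forces in N, time in s.
With the tool pointing down it reaches from about 0.4 to 0.925 m from the base axis. Payload 5.6 kg.
Tool frame: the origin (TCP) lies on the centre line of the jaws, within the pads' length; the fingertips stand robot.tcp_to_tips ahead of it and the grasp point (between the pads) lies 11 mm behind it (robot.tcp_to_tips is the distance from the TCP to the fingertips, in m); z points along the fingers, y is the line along which they close (so a half turn about z gives the same grasp; the last joint's range is limited). The gripper opens to 85 mm and grips with 20 to 120 N. Pads are 22 mm wide; open, the fingers measure 114 mm over their backs; the gripper's body (76 mm by 85 mm) begins 54 mm behind the grasp point. The pads swing forward as they close: fully open they stand 13 mm farther back than shut.
Start: joints at [1.09, 0.468, -0.012, 1.603, 0.006, 1.071, -0.056], TCP at [0.276, -0.589, 0.213] pointing down, gripper open.
Joint ranges: [-2.53, 2.53], [-0.31, 2.02], [-1.57, 1.55], [0.28, 2.44], [-1.29, 4.43], [0.15, 1.84], [-2.92, 2.92]. Speed limits (rad/s): [2.57, 2.57, 3.14, 3.14, 3.14, 3.14, 3.14].

INTERFACE

Orientations are given as a unit quaternion [w, x, y, z].
In Python, from cell import robot gives the robot as it stands.
- The arm moves only by the tool play_rows, never from a script. Its argument "motion" is a list of rows, each an object with "xyz": the shift along the tool's x, y, z in mm, a list of three; "roll": the turn about the tool's z in rad. In form: [{"xyz": [tx, ty, tz], "roll": roll}, ...]. A call has 1 to 20 rows; each row shifts and turns the commanded pose from where the row before left it, along the tool's axes as they then stand; what a row does not reach is not made up. A row lasts 1/10 s, in which the tool goes at most 50 mm and 8.59 degrees, less where a joint would pass 70% of its speed; a pose out of reach is approached as far as the arm can. A call with a gripper value outside its range is refused whole. "gripper" is the closure, from -1 (fully open) to 1 (shut), set as the call begins (left out, the last holds). The fingers move at their own pace and stop on an object; the grip force is fixed at half the most. Time passes only in rows, so rows that do not move let the fingers close. It gives the time, the measured TCP pose, the force, the opening and the grip force at its end, in the units of the state.
- robot.get_state(): the state, without advancing time (a new reading comes with each control period).
- robot.read_camera(name): name is "side" or "top" or "wrist"; returns (picture, depth): 400x640x3 uint8, blue, green, red; 400x640 float32, m along the optical axis (not along the pixel's ray), 0 where there is no reading.
- robot.calibration(name): a dict with "mtx" (3x3 intrinsics, pixels), "world_to_cam" (4x4, takes a point from world to camera coordinates); the wrist camera has in their place "mount" (4x4, takes a point from camera to tool coordinates, whose origin is the TCP and whose axes are the flange's). Camera axes: x right, y down, z forward; pixel columns grow to the right and rows downward; lengths in m; the calibration is good to about 2 mm. A picture is of the moment at which its call begins: read the wrist's pose just before it. calibration takes no time and is no camera call.
- robot.hand_in(): hands the job in; it is judged then, once.
The state is a dict: "t": time; "joint_positions": joint angles; "joint_vel": joint speeds; "effort": joint torques, N m; "eef_pos": TCP position; "tool_rot": TCP orientation; "wrist_force": force on the tool from outside, world axes, zero at the start; "ft_torque": the same for the moment, N m; "finger_gap": finger opening in m; "grip_force": force on a finger pad.
Only numpy, scipy, OpenCV 4.12 (cv2) and the standard library are available. Lean on these libraries where they do the work, as an engineer would, in place of code of your own. Each camera call takes 0.05 s, during which the arm holds its last target. There are 200 camera calls.

## Working session

There is one attempt and no reset: what is moved stays moved. The work goes in short steps, Python scripts to look and compute and a tool call to move; the robot and the scene stay as the last step left them, time stands still between calls to the robot, and variables do not carry over. Pictures are saved under pics/ and viewed, at most 10 in all, crops included, and the job is handed in when it is done.

Besides the shell and the picture viewer there is one more tool, called after "Request:" by a JSON object that holds its "api" and its "payload". play_rows: Moves the arm, as the interface text tells. Its arguments: {"type":"object","properties":{"motion":{"type":"array","items":{"type":"object","properties":{"xyz":{"type":"array","items":{"type":"number"}},"roll":{"type":"number"}}}},"gripper":{"type":"number"}},"required":["motion"]}

```bash
ls; mkdir -p pics; cat > h.py <<'E'
import numpy as np, cv2
from cell import robot
from scipy.spatial.transform import Rotation as R
def rot():
    w,x,y,z=robot.get_state()['tool_rot']; return R.from_quat([x,y,z,w]).as_matrix()
def T_tool():
    T=np.eye(4); T[:3,:3]=rot(); T[:3,3]=robot.get_state()['eef_pos']; return T
def look(n):
    """picture, world point map (400x640x3, nan without reading)"""
    c=robot.calibration(n); K=np.array(c['mtx'])
    C=T_tool()@np.array(c['mount']) if n=='wrist' else np.linalg.inv(np.array(c['world_to_cam']))
    im,d=robot.read_camera(n); v,u=np.mgrid[:400,:640]
    d=np.where(d>0,d,np.nan)
    P=np.stack([(u-K[0,2])/K[0,0]*d,(v-K[1,2])/K[1,1]*d,d],-1)
    return im,P@C[:3,:3].T+C[:3,3]
E
python3 - <<'E'
from h import *
for n in('top','side'):
    im,P=look(n); cv2.imwrite(f'pics/{n}0.png',im); np.save(f'{n}0.npy',P)
s=robot.get_state(); print(s, robot.tcp_to_tips); print(rot().round(3))
E
```

```text
pics
{'t': 0.1, 'joint_positions': array([ 1.08999816,  0.46826707, -0.01162336,  1.60356372,  0.00599143,
        1.07140351, -0.05632656]), 'joint_vel': array([-9.95074736e-05, -2.02798835e-03, -7.98767758e-04, -1.00042480e-03,
       -6.85011797e-04,  1.48597181e-03, -9.99140068e-04]), 'effort': array([ 8.58507810e-04, -5.33523917e+01,  2.13158136e-02, -2.51970077e+01,
        1.14469277e-02,  4.29583757e-03,  2.93741130e-05]), 'eef_pos': array([ 0.27528426, -0.58822314,  0.21213459]), 'tool_rot': array([-7.71985177e-04,  9.76145114e-01,  2.17117644e-01, -2.22695312e-04]), 'wrist_force': array([-0.4111582 ,  0.12375897, -0.31629902]), 'ft_torque': array([-0.02611185,  0.04385761, -0.03252336]), 'grip_force': 0.0, 'finger_gap': 0.08530191957438057} 0.008
[[ 0.906  0.424 -0.001]
 [ 0.424 -0.906  0.001]
 [-0.    -0.002 -1.   ]]
```

View pics/top0.png

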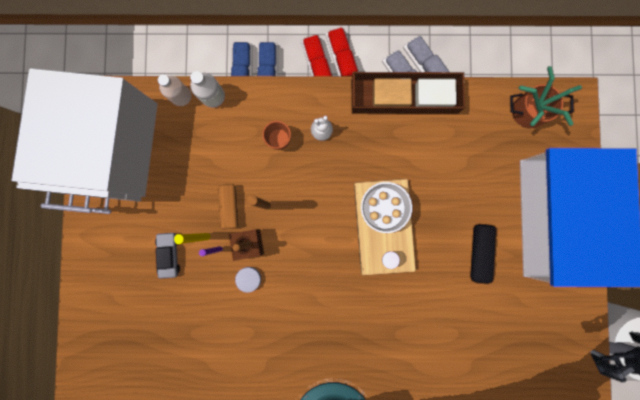

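View pics/side0.png

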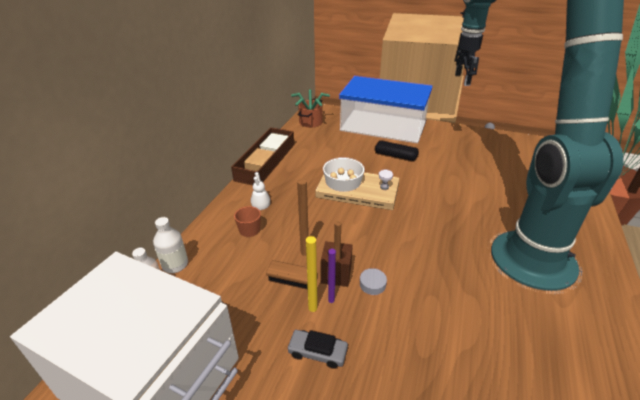

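The top view shows the stand with the brown stick at (246,244), a taller brown decoy at (255,202), yellow (180,240) and purple (205,252) decoys, the bowl at (386,208) and the plunger at (391,260). The side view confirms that the stick in the stand is the shorter brown one. Next I measure from the depth data.

```bash
python3 - <<'E'
from h import *
P=np.load('top0.npy'); im=cv2.imread('pics/top0.png'); S=np.load('side0.npy')
def box(u0,v0,u1,v1,zl,zh,Q=P):
    q=Q[v0:v1,u0:u1].reshape(-1,3); return q[(q[:,2]>zl)&(q[:,2]<zh)]
def rp(n,q):
    if len(q)<5: print(n,len(q));return
    (c,wh,a)=cv2.minAreaRect(q[:,:2].astype(np.float32)*1000)
    print(n,len(q),'med',np.median(q,0).round(4),'rect',np.round(c,1),np.round(wh,1),round(a,1))
rp('table',box(300,280,350,340,-.1,.1))
rp('base',box(345,170,425,285,.022,.035))
r=box(345,170,425,225,.072,.09); rp('rim',r)
print('circ',cv2.minEnclosingCircle(r[:,:2].astype(np.float32)))
rp('cap',box(375,245,410,275,.075,.095)); 
rp('stand',box(220,225,275,265,.072,.088))
rp('stickT',box(220,225,275,265,.12,.2))
rp('stickS',box(325,215,350,255,.095,.2,S)); q=box(325,215,350,255,.16,.2,S); rp('stickStop',q)
rp('standS',box(315,230,360,290,.074,.088,S))
rp('bigstick',box(245,190,280,215,.05,.4)); rp('bigS',box(292,175,315,262,.2,.4,S));rp('bigS2',box(292,175,315,262,.06,.2,S))
rp('yel',box(165,225,230,250,.05,.4)); rp('pur',box(195,240,230,262,.05,.4))
rp('purS',box(325,245,338,300,.02,.3,S));rp('yelS',box(303,235,320,310,.02,.4,S))
rp('tin',box(230,262,265,300,.015,.035));rp('brush',box(215,180,240,230,.02,.05));rp('rabbit',box(305,110,335,145,.03,.15))
rp('balls',box(365,185,410,230,.045,.062))
c=cv2.resize(im[150:290,140:430],None,fx=2.7,fy=2.7,interpolation=cv2.INTER_CUBIC);cv2.imwrite('pics/c.png',c)
E
```

```text
table 2992 med [0.2972 0.0233 0.001 ] rect [297.7  22.2] [160.  134.6] 0.2
base 2946 med [ 0.4853 -0.1269  0.0311] rect [ 524.  -139.2] [250.4 146.5] 4.1
rim 257 med [ 0.5981 -0.1584  0.0801] rect [ 584.8 -134.9] [108.5 129.3] 0.3
circ ((0.5737821459770203, -0.13525986671447754), 0.06546416878700256)
cap 237 med [ 0.4393 -0.1441  0.0857] rect [ 439.5 -144.8] [41.6 41.5] 44.1
stand 591 med [0.4778 0.2261 0.0806] rect [475.9 228.9] [69.8 70.4] 10.5
stickT 64 med [0.4754 0.2263 0.1741] rect [475.2 228.7] [15.1 14. ] 34.0
stickS 232 med [0.4714 0.2376 0.1495] rect [467.5 271.8] [15.8 97.9] 10.0
stickStop 88 med [0.4687 0.2393 0.1664] rect [467.4 271.8] [14.8 97.9] 10.8
standS 461 med [0.4659 0.2376 0.0802] rect [468.  272.2] [ 70.2 154.7] 10.2
bigstick 194 med [0.579  0.1764 0.2171] rect [580.9 182.4] [22.2 21.7] 29.1
bigS 274 med [0.5709 0.1961 0.2208] rect [539.5 267.6] [ 22.  209.2] 26.9
bigS2 484 med [0.574  0.1946 0.155 ] rect [537.8 273.2] [ 23.  198.2] 26.1
yel 299 med [0.4947 0.339  0.1608] rect [483.8 312.6] [89.2 41. ] 88.4
pur 132 med [0.4631 0.3058 0.1265] rect [473.2 321.8] [48.3 16.1] 44.2
purS 573 med [0.464  0.3151 0.0804] rect [477.1 265.2] [ 29.7 119.7] 19.6
yelS 784 med [0.4926 0.3563 0.1187] rect [537.  273.7] [ 26.3 198.3] 27.4
tin 487 med [0.3797 0.2279 0.0251] rect [379.4 228.1] [63.8 64.7] 1.1
brush 757 med [0.5768 0.2828 0.0387] rect [576.7 284.8] [120.   46.8] 4.4
rabbit 316 med [0.7842 0.0311 0.0719] rect [787.5  32.5] [46.8 52.6] 9.3
balls 548 med [ 0.5808 -0.1419  0.0555] rect [ 574.3 -138.7] [111.2 114. ] 89.6
```

View pics/c.png

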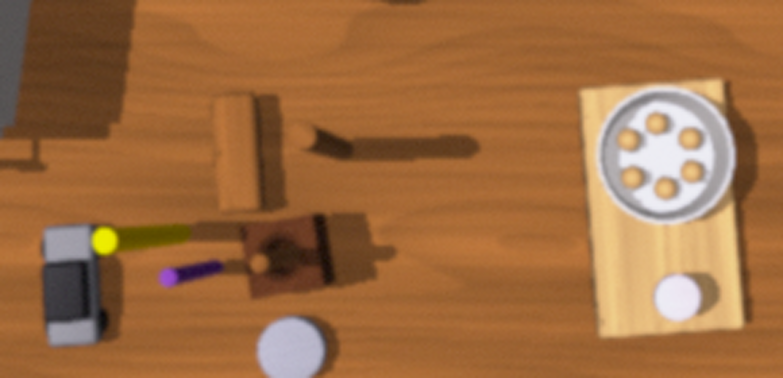

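The crop confirms the layout: stick at (262,262), bowl centre at (667,155) with six balls, and cap at (678,297). From depth, in mm:

| Item | Position |
|---|---|
| Stick | (475,229) |
| Bowl | (574,-135.5) |
| Plunger | (439.3,-145) |

First I turn the tool so that its x is world y and its y is world x, and raise it.

Request:
{"api": "play_rows", "payload": {"gripper": -1, "motion": [{"xyz": [0,0,-10],"roll": -0.1416},{"xyz": [0,0,-10],"roll": -0.1416},{"xyz": [0,0,-10],"roll": -0.1416},{"xyz": [0,0,-10],"roll": -0.1416},{"xyz": [0,0,-10],"roll": -0.1416},{"xyz": [0,0,-10],"roll": -0.1416},{"xyz": [0,0,-10],"roll": -0.1416},{"xyz": [0,0,-10],"roll": -0.1416},{"xyz": [0,0,0]}]}}

```text
$.motion[8]: bad value
```

Request:
{"api": "play_rows", "payload": {"gripper": -1, "motion": [{"xyz": [0,0,-10],"roll": -0.1416},{"xyz": [0,0,-10],"roll": -0.1416},{"xyz": [0,0,-10],"roll": -0.1416},{"xyz": [0,0,-10],"roll": -0.1416},{"xyz": [0,0,-10],"roll": -0.1416},{"xyz": [0,0,-10],"roll": -0.1416},{"xyz": [0,0,-10],"roll": -0.1416},{"xyz": [0,0,-10],"roll": -0.1416},{"xyz": [0,0,0],"roll": 0}]}}

```text
t: 1.0
eef_pos: [0.2758, -0.5892, 0.294]
tool_rot: [0.001, 0.707, 0.707, -0.0]
wrist_force: [-0.1, -0.2, -0.2]
finger_gap: 0.0854
grip_force: 0.0
```

Request:
{"api": "play_rows", "payload": {"motion": [{"xyz": [36,25,0],"roll": 0},{"xyz": [36,25,0],"roll": 0},{"xyz": [36,25,0],"roll": 0},{"xyz": [36,25,0],"roll": 0},{"xyz": [36,25,0],"roll": 0},{"xyz": [36,25,0],"roll": 0},{"xyz": [36,25,0],"roll": 0},{"xyz": [36,25,0],"roll": 0},{"xyz": [40,0,0],"roll": 0},{"xyz": [40,0,0],"roll": 0},{"xyz": [40,0,0],"roll": 0},{"xyz": [40,0,0],"roll": 0},{"xyz": [40,0,0],"roll": 0},{"xyz": [40,0,0],"roll": 0},{"xyz": [40,0,0],"roll": 0},{"xyz": [40,0,0],"roll": 0},{"xyz": [40,0,0],"roll": 0},{"xyz": [40,0,0],"roll": 0},{"xyz": [30,0,0],"roll": 0},{"xyz": [0,0,0],"roll": 0}]}}

```text
t: 3.0
eef_pos: [0.4745, 0.134, 0.2926]
tool_rot: [-0.001, 0.706, 0.708, 0.001]
wrist_force: [-0.3, 0.2, -0.5]
finger_gap: 0.0851
grip_force: 0.0
```

```bash
python3 - <<'E'
from h import *
s=robot.get_state();print(s['eef_pos'],s['joint_positions'].round(2))
im,P=look('wrist');cv2.imwrite('pics/w1.png',im)
q=P.reshape(-1,3);m=(q[:,2]>.165)&(q[:,2]<.18)&(np.hypot(q[:,0]-.476,q[:,1]-.229)<.03);k=q[m];print(len(k),np.median(k,0),cv2.minEnclosingCircle(k[:,:2].astype(np.float32)))
E
```

```text
[0.47447443 0.13396801 0.29257728] [ 0.29  0.19 -0.71  1.85  0.14  1.15 -0.46]
349 [0.47528958 0.22850899 0.17541608] ((0.47523942589759827, 0.22886450588703156), 0.007931018248200417)
```

View pics/w1.png

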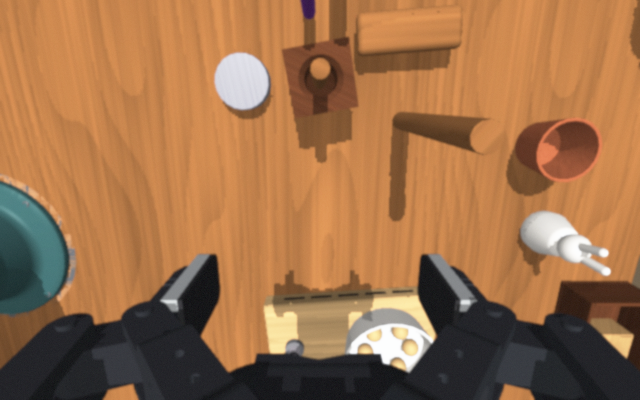

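The wrist view shows the stick top at (320,68), centred in the stand, and the tall decoy to the right at (485,135) with plenty of room. Depth puts the stick at (475.2,228.8). Next I move over it, descend and close.

Request:
{"api": "play_rows", "payload": {"motion": [{"xyz": [32,0,0],"roll": 0},{"xyz": [32,0,0],"roll": 0},{"xyz": [31,1,0],"roll": 0},{"xyz": [0,0,10],"roll": 0},{"xyz": [0,0,20],"roll": 0},{"xyz": [0,0,25],"roll": 0},{"xyz": [0,0,25],"roll": 0},{"xyz": [0,0,25],"roll": 0},{"xyz": [0,0,25],"roll": 0},{"xyz": [0,0,20],"roll": 0},{"xyz": [0,0,12],"roll": 0},{"xyz": [0,0,0],"roll": 0},{"xyz": [0,0,0],"roll": 0}]}}

```text
t: 4.35
eef_pos: [0.4772, 0.2237, 0.1312]
tool_rot: [0.0, 0.708, 0.707, 0.0]
wrist_force: [-0.5, -0.7, 0.5]
finger_gap: 0.0855
grip_force: 0.0
```

Request:
{"api": "play_rows", "payload": {"gripper": 1, "motion": [{"xyz": [0,0,0],"roll": 0},{"xyz": [0,0,0],"roll": 0},{"xyz": [0,0,0],"roll": 0},{"xyz": [0,0,0],"roll": 0},{"xyz": [0,0,0],"roll": 0},{"xyz": [0,0,0],"roll": 0},{"xyz": [0,0,0],"roll": 0},{"xyz": [0,0,0],"roll": 0},{"xyz": [0,0,0],"roll": 0},{"xyz": [0,0,0],"roll": 0}]}}

```text
t: 5.35
eef_pos: [0.4769, 0.2245, 0.1313]
tool_rot: [0.0, 0.707, 0.707, 0.0]
wrist_force: [-1.0, 1.3, 6.0]
finger_gap: 0.0141
grip_force: 58.6
```

Request:
{"api": "play_rows", "payload": {"motion": [{"xyz": [0,0,-10],"roll": 0},{"xyz": [0,0,-20],"roll": 0},{"xyz": [0,0,-25],"roll": 0},{"xyz": [0,0,-25],"roll": 0},{"xyz": [0,0,-25],"roll": 0},{"xyz": [0,0,-25],"roll": 0},{"xyz": [0,0,0],"roll": 0},{"xyz": [-20,0,0],"roll": 0},{"xyz": [-34,0,0],"roll": 0},{"xyz": [-34,0,0],"roll": 0},{"xyz": [-34,0,0],"roll": 0},{"xyz": [-34,14,0],"roll": 0},{"xyz": [-34,14,0],"roll": 0},{"xyz": [-34,14,0],"roll": 0},{"xyz": [-34,14,0],"roll": 0},{"xyz": [-34,14,0],"roll": 0},{"xyz": [-34,14,0],"roll": 0},{"xyz": [-34,14,0],"roll": 0},{"xyz": [0,0,0],"roll": 0},{"xyz": [0,0,0],"roll": 0}]}}

```text
t: 7.35
eef_pos: [0.574, -0.1364, 0.2596]
tool_rot: [-0.001, 0.708, 0.706, -0.0]
wrist_force: [-0.7, -0.1, -0.8]
finger_gap: 0.0138
grip_force: 58.6
```

```bash
python3 - <<'E'
from h import *
s=robot.get_state();print(s['eef_pos'],s['finger_gap'],s['grip_force'],s['wrist_force'])
for n in('side','wrist'):
    im,P=look(n);cv2.imwrite(f'pics/{n}2.png',im)
    if n=='side': print(robot.calibration(n)['mtx']); 
    tcp=s['eef_pos'];q=P.reshape(-1,3);r=np.hypot(q[:,0]-tcp[0],q[:,1]-tcp[1])
    for z in np.arange(.11,.24,.015):
        k=q[(r<.03)&(abs(q[:,2]-z)<.0075)]
        if len(k): print(n,z.round(3),len(k),np.median(k,0).round(4))
    k=q[r<.02];print('low',np.sort(k[k[:,2]>.1][:,2])[:5])
    if n=='side':
        cv2.imwrite('pics/s2c.png',cv2.resize(im[60:240,270:430],None,fx=3,fy=3))
E
```

```text
[ 0.57401805 -0.1363908   0.25964522] 0.013774027894586417 58.613635897636414 [-0.65737441 -0.09031415 -0.80558776]
[[405.82589901   0.         319.50754288]
 [  0.         405.82589901 190.39981332]
 [  0.           0.           1.        ]]
side 0.14 12 [ 0.5686 -0.1228  0.1427]
side 0.155 22 [ 0.569  -0.1232  0.1548]
side 0.17 22 [ 0.5693 -0.1235  0.1706]
side 0.185 22 [ 0.5704 -0.1234  0.1858]
side 0.2 21 [ 0.5703 -0.1224  0.2004]
side 0.215 24 [ 0.5716 -0.1237  0.2158]
side 0.23 22 [ 0.5712 -0.1235  0.2301]
low [0.13912799 0.13913032 0.1396254  0.14077043 0.14115664]
wrist 0.14 27 [ 0.5728 -0.123   0.1431]
wrist 0.155 68 [ 0.5737 -0.1234  0.155 ]
wrist 0.17 81 [ 0.573  -0.1232  0.1698]
wrist 0.185 100 [ 0.5737 -0.1232  0.1855]
wrist 0.2 111 [ 0.5738 -0.1233  0.2005]
wrist 0.215 139 [ 0.5738 -0.1234  0.2155]
wrist 0.23 173 [ 0.5738 -0.1233  0.2303]
low [0.13922593 0.14093501 0.14130228 0.14159559 0.14172363]
```

View pics/s2c.png

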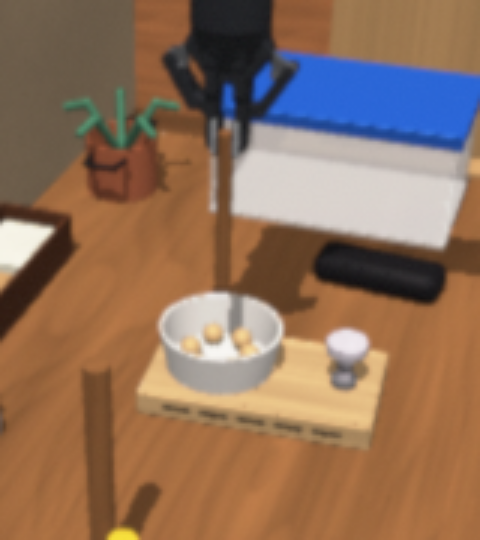

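The side crop shows the stick held straight, hanging above the bowl with its foot at about (222,285). Depth puts it at x 573.5, y -131, with the foot at z 139 mm. Next I centre it and go down to 6–7 mm above the bowl floor.

Request:
{"api": "play_rows", "payload": {"motion": [{"xyz": [-4.5,0.5,5],"roll": 0},{"xyz": [0,0,10],"roll": 0},{"xyz": [0,0,15],"roll": 0},{"xyz": [0,0,15],"roll": 0},{"xyz": [0,0,15],"roll": 0},{"xyz": [0,0,15],"roll": 0},{"xyz": [0,0,12],"roll": 0},{"xyz": [0,0,9],"roll": 0},{"xyz": [0,0,0],"roll": 0},{"xyz": [0,0,0],"roll": 0},{"xyz": [0,0,0],"roll": 0}]}}

```text
t: 8.55
eef_pos: [0.5757, -0.1404, 0.1657]
tool_rot: [0.001, 0.707, 0.707, 0.0]
wrist_force: [-0.3, -0.1, 0.5]
finger_gap: 0.0145
grip_force: 58.6
```

```bash
python3 - <<'E'
import numpy as np
r=29
p=[np.array([r*np.cos(a),r*np.sin(a)]) for a in np.radians(np.arange(0,301,15))]
for a,b in zip(p,p[1:]): print([round(-(b-a)[0],1),round((b-a)[1],1)],end=' ')
E
```

```text
[np.float64(1.0), np.float64(7.5)] [np.float64(2.9), np.float64(7.0)] [np.float64(4.6), np.float64(6.0)] [np.float64(6.0), np.float64(4.6)] [np.float64(7.0), np.float64(2.9)] [np.float64(7.5), np.float64(1.0)] [np.float64(7.5), np.float64(-1.0)] [np.float64(7.0), np.float64(-2.9)] [np.float64(6.0), np.float64(-4.6)] [np.float64(4.6), np.float64(-6.0)] [np.float64(2.9), np.float64(-7.0)] [np.float64(1.0), np.float64(-7.5)] [np.float64(-1.0), np.float64(-7.5)] [np.float64(-2.9), np.float64(-7.0)] [np.float64(-4.6), np.float64(-6.0)] [np.float64(-6.0), np.float64(-4.6)] [np.float64(-7.0), np.float64(-2.9)] [np.float64(-7.5), np.float64(-1.0)] [np.float64(-7.5), np.float64(1.0)] [np.float64(-7.0), np.float64(2.9)]
```

Request:
{"api": "play_rows", "payload": {"motion": [{"xyz": [0,0,4],"roll": 0},{"xyz": [-4,0,0],"roll": 0},{"xyz": [-5,0,0],"roll": 0},{"xyz": [-5,0,0],"roll": 0},{"xyz": [-5,0,0],"roll": 0},{"xyz": [-5,0,0],"roll": 0},{"xyz": [-5,0,0],"roll": 0},{"xyz": [0,0,0],"roll": 0}]}}

```text
t: 9.35
eef_pos: [0.575, -0.1705, 0.1609]
tool_rot: [0.0, 0.708, 0.706, -0.0]
wrist_force: [-0.6, 0.2, 0.2]
finger_gap: 0.0142
grip_force: 58.6
```

Request:
{"api": "play_rows", "payload": {"motion": [{"xyz": [1,7.5,0],"roll": 0},{"xyz": [2.9,7,0],"roll": 0},{"xyz": [4.6,6,0],"roll": 0},{"xyz": [6,4.6,0],"roll": 0},{"xyz": [7,2.9,0],"roll": 0},{"xyz": [7.5,1,0],"roll": 0},{"xyz": [7.5,-1,0],"roll": 0},{"xyz": [7,-2.9,0],"roll": 0},{"xyz": [6,-4.6,0],"roll": 0},{"xyz": [4.6,-6,0],"roll": 0},{"xyz": [2.9,-7,0],"roll": 0},{"xyz": [1,-7.5,0],"roll": 0}]}}

```text
t: 10.55
eef_pos: [0.5757, -0.1116, 0.1616]
tool_rot: [0.001, 0.707, 0.707, 0.001]
wrist_force: [0.6, -2.6, -0.0]
finger_gap: 0.0136
grip_force: 58.6
```

Request:
{"api": "play_rows", "payload": {"motion": [{"xyz": [-1,-7.5,0],"roll": 0},{"xyz": [-2.9,-7,0],"roll": 0},{"xyz": [-4.6,-6,0],"roll": 0},{"xyz": [-6,-4.6,0],"roll": 0},{"xyz": [-7,-2.9,0],"roll": 0},{"xyz": [-7.5,-1,0],"roll": 0},{"xyz": [-7.5,1,0],"roll": 0},{"xyz": [-7,2.9,0],"roll": 0},{"xyz": [0,0,0],"roll": 0}]}}

```text
t: 11.45
eef_pos: [0.5512, -0.1551, 0.161]
tool_rot: [0.0, 0.708, 0.707, 0.001]
wrist_force: [2.1, 2.0, -0.3]
finger_gap: 0.0139
grip_force: 58.7
```

```bash
python3 - <<'E'
from h import *
s=robot.get_state();print(s['eef_pos'],s['wrist_force'])
im,P=look('top');im2,_=look('wrist');im3,_=look('side')
a=cv2.resize(im[170:250,345:430],(425,400),interpolation=cv2.INTER_CUBIC)
b=cv2.resize(im3[130:210,300:410],(550,400),interpolation=cv2.INTER_CUBIC)[:, :375]
cv2.imwrite('pics/stir.png',np.hstack([a,b]));cv2.imwrite('pics/w3.png',im2)
E
```

```text
[ 0.55118453 -0.15510983  0.16096244] [ 2.14674661  2.00031959 -0.27985737]
```

View pics/stir.png

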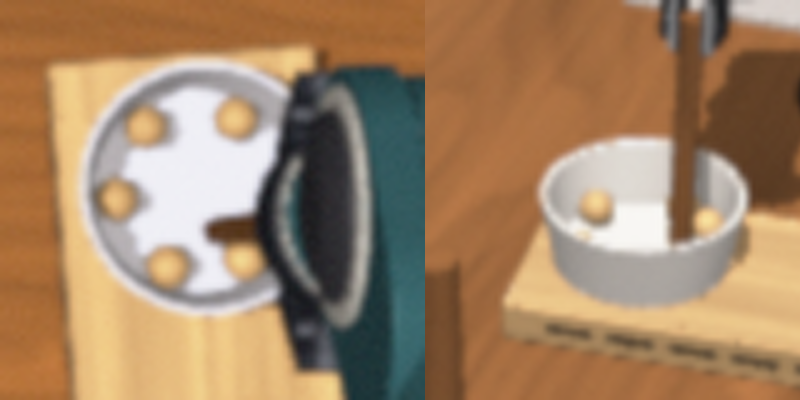

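The picture (top view left, side view right) shows five balls still in the bowl at crop (147,125), (237,117), (118,198), (168,268) and (243,258), with the sixth hidden by the arm. The stick foot is near (215,232). One ball seems to be behind the stick, so I check the stick's tilt and the ball positions.

```bash
python3 - <<'E'
from h import *
s=robot.get_state();tcp=s['eef_pos'];print(tcp,s['wrist_force'])
for n in('side','wrist','top'):
    im,P=look(n);q=P.reshape(-1,3)
    c=im.reshape(-1,3).astype(int)
    dark=(c[:,2]<150)&(c[:,2]-c[:,0]>25)
    r=np.hypot(q[:,0]-tcp[0],q[:,1]-tcp[1])
    for z in np.arange(.055,.15,.015):
        k=q[(r<.035)&(abs(q[:,2]-z)<.0075)&dark]
        if len(k)>3: print(n,z.round(3),len(k),np.median(k,0).round(4))
    # balls
    m=(np.hypot(P[...,0]-.574,P[...,1]+.1355)<.056)&(P[...,2]>.04)&(P[...,2]<.064)&(im[...,2].astype(int)-im[...,0]>50)&(im[...,2]>150)
    nn,lab,st,ce=cv2.connectedComponentsWithStats(m.astype(np.uint8))
    for i in range(1,nn):
        if st[i,4]>6:
            k=P[lab==i];print(n,'ball',st[i,4],ce[i].round(),np.median(k,0).round(4))
E
```

```text
[ 0.55045407 -0.15395354  0.16093614] [ 3.40962997  1.58080438 -0.27432593]
side 0.055 21 [ 0.5475 -0.1396  0.0561]
side 0.07 18 [ 0.5481 -0.1379  0.0699]
side 0.085 22 [ 0.5479 -0.1398  0.0848]
side 0.1 15 [ 0.5485 -0.1386  0.1007]
side 0.115 21 [ 0.5465 -0.1379  0.1169]
side 0.13 21 [ 0.548  -0.1399  0.1301]
side 0.145 21 [ 0.5481 -0.141   0.1467]
side ball 32 [334. 171.] [ 0.6098 -0.1469  0.0541]
side ball 26 [356. 174.] [ 0.5342 -0.1507  0.055 ]
wrist 0.055 124 [ 0.5433 -0.1386  0.054 ]
wrist 0.07 75 [ 0.5509 -0.1395  0.0701]
wrist 0.085 87 [ 0.5509 -0.1399  0.0856]
wrist 0.1 108 [ 0.5505 -0.1403  0.1004]
wrist 0.115 134 [ 0.5508 -0.1407  0.1159]
wrist 0.13 173 [ 0.5508 -0.1411  0.13  ]
wrist 0.145 215 [ 0.5508 -0.1413  0.1455]
wrist ball 477 [342. 114.] [ 0.5685 -0.0934  0.0573]
wrist ball 553 [389. 133.] [ 0.6056 -0.1074  0.057 ]
wrist ball 556 [297. 147.] [ 0.5337 -0.1187  0.0567]
wrist ball 535 [392. 191.] [ 0.6104 -0.1543  0.0566]
wrist ball 397 [300. 195.] [ 0.5354 -0.1572  0.0569]
wrist ball 140 [336. 213.] [ 0.5653 -0.1731  0.0557]
top 0.055 4 [ 0.5412 -0.1527  0.0569]
top 0.085 5 [ 0.5484 -0.1392  0.0881]
top 0.1 5 [ 0.5481 -0.139   0.1037]
top 0.115 5 [ 0.5503 -0.1396  0.1176]
top 0.13 6 [ 0.5512 -0.14    0.1303]
top 0.145 7 [ 0.5473 -0.1407  0.1437]
top ball 47 [373. 195.] [ 0.6068 -0.1047  0.0569]
top ball 49 [392. 193.] [ 0.612  -0.1538  0.0568]
top ball 44 [368. 209.] [ 0.5698 -0.0911  0.0575]
top ball 50 [378. 223.] [ 0.5332 -0.1171  0.0578]
top ball 37 [393. 222.] [ 0.5359 -0.1565  0.0574]
```

View pics/w3.png

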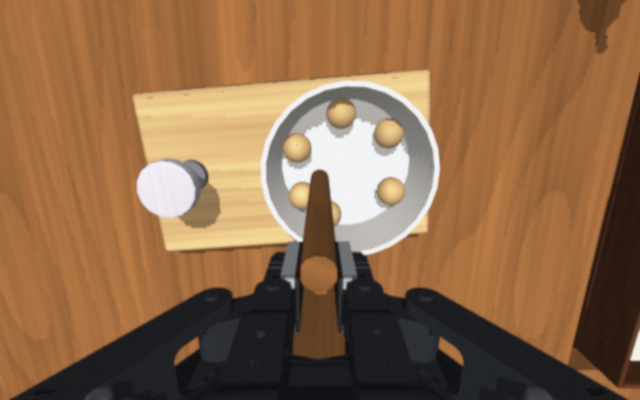

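The wrist view shows all six balls in the bowl at about 42 mm radius. The stick foot is at 26 mm radius, so it let balls slip past between itself and the wall. I go back to the middle, then sweep again at 34 mm radius, starting in the widest gap.

Request:
{"api": "play_rows", "payload": {"motion": [{"xyz": [4.5,8,0],"roll": 0},{"xyz": [4.5,8,0],"roll": 0},{"xyz": [4.5,8,0],"roll": 0},{"xyz": [0,0,0],"roll": 0},{"xyz": [0,0,0],"roll": 0}]}}

```text
t: 12.25
eef_pos: [0.5739, -0.1411, 0.1606]
tool_rot: [-0.0, 0.707, 0.707, -0.0]
wrist_force: [-0.0, -0.5, -0.7]
finger_gap: 0.0136
grip_force: 58.7
```

```bash
cat > balls.py <<'E'
from h import *
def balls():
    tcp=robot.get_state()['eef_pos'];im,P=look('wrist');q=P.reshape(-1,3)
    c=im.reshape(-1,3).astype(int);r=np.hypot(q[:,0]-tcp[0],q[:,1]-tcp[1])
    for z in (.08,.12):
        k=q[(r<.035)&(abs(q[:,2]-z)<.015)&(c[:,2]<150)&(c[:,2]-c[:,0]>25)]
        if len(k): print('stick right,up mm',((np.median(k,0)-[.574,-.1355,0])[1]-.008)*-1000,(np.median(k,0)[0]-.574)*1000)
    m=(np.hypot(P[...,0]-.574,P[...,1]+.1355)<.056)&(P[...,2]>.04)&(P[...,2]<.064)&(im[...,2].astype(int)-im[...,0]>50)&(im[...,2]>150)
    nn,lab,st,ce=cv2.connectedComponentsWithStats(m.astype(np.uint8))
    for i in range(1,nn):
        if st[i,4]>25:
            k=np.median(P[lab==i],0)-[.574,-.1355,0];print('ball',st[i,4],'r',round(1000*np.hypot(*k[:2]),1),'ang',round(np.degrees(np.arctan2(k[0],-k[1])))%360)
E
python3 - <<'E'
from balls import *
balls(); print(robot.get_state()['wrist_force'].round(1))
p=[34*np.array([np.cos(a),np.sin(a)]) for a in np.radians(np.arange(25,273,13))]
print([[round(-(b-a)[0],1).item(),round((b-a)[1],1).item()] for a,b in zip(p,p[1:])])
E
```

```text
stick right,up mm 1.6707385852693033 -0.37456127108248527
stick right,up mm 1.7177986703243928 -0.30036130945176875
ball 471 r 42.5 ang 187
ball 540 r 42.6 ang 131
ball 561 r 43.2 ang 247
ball 541 r 41.3 ang 63
ball 524 r 41.3 ang 304
ball 319 r 41.6 ang 334
[-0.1 -0.2 -1. ]
[[4.0, 6.6], [5.4, 5.5], [6.5, 4.1], [7.3, 2.6], [7.6, 0.9], [7.6, -0.9], [7.3, -2.6], [6.5, -4.1], [5.4, -5.5], [4.0, -6.6], [2.4, -7.3], [0.7, -7.7], [-1.0, -7.6], [-2.7, -7.2], [-4.2, -6.4], [-5.6, -5.3], [-6.6, -3.9], [-7.3, -2.3], [-7.7, -0.6]]
```

Request:
{"api": "play_rows", "payload": {"motion": [{"xyz": [-7,3.7,0],"roll": 0},{"xyz": [-8,3.7,0],"roll": 0},{"xyz": [-7,3.7,0],"roll": 0},{"xyz": [-7,3.6,0],"roll": 0},{"xyz": [0,0,0],"roll": 0},{"xyz": [4.0,6.6,0],"roll": 0},{"xyz": [5.4,5.5,0],"roll": 0},{"xyz": [6.5,4.1,0],"roll": 0},{"xyz": [7.3,2.6,0],"roll": 0},{"xyz": [7.6,0.9,0],"roll": 0},{"xyz": [7.6,-0.9,0],"roll": 0},{"xyz": [7.3,-2.6,0],"roll": 0},{"xyz": [6.5,-4.1,0],"roll": 0},{"xyz": [5.4,-5.5,0],"roll": 0},{"xyz": [0,0,0],"roll": 0}]}}

```text
t: 13.8
eef_pos: [0.5945, -0.1123, 0.1611]
tool_rot: [0.0, 0.707, 0.707, -0.001]
wrist_force: [-3.1, -3.1, 0.4]
finger_gap: 0.014
grip_force: 58.7
```

```bash
python3 -c "
from balls import *
balls();print(robot.get_state()['wrist_force'].round(1))"
```

```text
stick right,up mm -19.31985260264799 17.963516442548787
stick right,up mm -21.939975909424543 18.487478828956515
ball 430 r 42.7 ang 186
ball 439 r 44.3 ang 140
ball 540 r 42.9 ang 246
ball 542 r 43.5 ang 102
ball 505 r 40.3 ang 304
ball 136 r 37.6 ang 329
[-3.4 -4.1 -0.2]
```

The balls still wedge between stick and wall once the stick lags inward. I try again further out, at 39 mm radius, so the push is purely along the wall.

```bash
python3 -c "
import numpy as np
p=[39*np.array([np.cos(a),np.sin(a)]) for a in np.radians(np.arange(60,325,11))]
print([[round(-(b-a)[0],1).item(),round((b-a)[1],1).item()] for a,b in zip(p,p[1:])])"
```

```text
[[6.8, 3.1], [7.3, 1.7], [7.5, 0.3], [7.4, -1.1], [7.0, -2.5], [6.4, -3.8], [5.6, -5.0], [4.6, -5.9], [3.3, -6.7], [2.0, -7.2], [0.6, -7.5], [-0.8, -7.4], [-2.2, -7.1], [-3.6, -6.6], [-4.8, -5.8], [-5.8, -4.8], [-6.6, -3.6], [-7.1, -2.2], [-7.4, -0.8], [-7.5, 0.6], [-7.2, 2.0], [-6.7, 3.3], [-5.9, 4.6], [-5.0, 5.6]]
```

Request:
{"api": "play_rows", "payload": {"motion": [{"xyz": [-9.4,-7.5,0],"roll": 0},{"xyz": [-9.4,-7.5,0],"roll": 0},{"xyz": [-8,2,0],"roll": 0},{"xyz": [-8,2,0],"roll": 0},{"xyz": [-3.8,8,0],"roll": 0},{"xyz": [-3.8,8,0],"roll": 0},{"xyz": [-3.9,7.8,0],"roll": 0},{"xyz": [0,0,0],"roll": 0},{"xyz": [0,0,0],"roll": 0}]}}

```text
t: 14.75
eef_pos: [0.6083, -0.1585, 0.1606]
tool_rot: [-0.0, 0.707, 0.707, 0.0]
wrist_force: [0.3, 0.8, 0.1]
finger_gap: 0.0139
grip_force: 58.5
```

```bash
python3 -c "
from balls import *
balls();print(robot.get_state()['wrist_force'].round(1))"
```

```text
stick right,up mm 22.414955699954323 33.289514355608006
stick right,up mm 21.535862551048382 33.49054673368046
ball 464 r 42.3 ang 186
ball 472 r 43.8 ang 141
ball 563 r 42.6 ang 246
ball 550 r 43.4 ang 101
ball 519 r 40.9 ang 305
ball 511 r 41.1 ang 340
[-0.3 -0.4 -0.4]
```

Request:
{"api": "play_rows", "payload": {"motion": [{"xyz": [7.3,3.1,0],"roll": 0},{"xyz": [7.8,1.7,0],"roll": 0},{"xyz": [8,0.3,0],"roll": 0},{"xyz": [7.6,-1.1,0],"roll": 0},{"xyz": [7,-2.5,0],"roll": 0},{"xyz": [6.4,-3.8,0],"roll": 0},{"xyz": [5.6,-5,0],"roll": 0},{"xyz": [4.6,-5.9,0],"roll": 0},{"xyz": [0,0,0],"roll": 0}]}}

```text
t: 15.7
eef_pos: [0.5942, -0.1039, 0.1611]
tool_rot: [-0.0, 0.707, 0.707, -0.0]
wrist_force: [-0.6, -0.2, 0.2]
finger_gap: 0.0141
grip_force: 58.5
```

```bash
python3 -c "
from balls import *
balls();print(robot.get_state()['wrist_force'].round(1))"
```

```text
stick right,up mm -31.97791592778288 19.210563046778816
stick right,up mm -33.03332770315004 19.3831979240362
ball 2513 r 37.6 ang 239
[-0.4  0.9 -0.1]
```

That works: the balls now move as one train ahead of the stick. I carry on to about 270°.

Request:
{"api": "play_rows", "payload": {"motion": [{"xyz": [3.3,-6.7,0],"roll": 0},{"xyz": [2,-7.2,0],"roll": 0},{"xyz": [0.6,-7.5,0],"roll": 0},{"xyz": [-0.8,-7.4,0],"roll": 0},{"xyz": [-2.2,-7.1,0],"roll": 0},{"xyz": [-3.6,-6.6,0],"roll": 0},{"xyz": [-4.8,-5.8,0],"roll": 0},{"xyz": [-5.8,-4.8,0],"roll": 0},{"xyz": [-6.6,-3.6,0],"roll": 0},{"xyz": [-7.1,-2.2,0],"roll": 0},{"xyz": [-7.4,-0.8,0],"roll": 0},{"xyz": [0,0,0],"roll": 0}]}}

```text
t: 16.95
eef_pos: [0.5382, -0.1369, 0.1622]
tool_rot: [0.002, 0.708, 0.707, 0.003]
wrist_force: [6.4, 0.6, 0.4]
finger_gap: 0.0141
grip_force: 63.0
```

```bash
sed -i "s/    nn,lab,st,ce=/    m=cv2.erode(m.astype(np.uint8),np.ones((7,7)))\n    nn,lab,st,ce=/" balls.py; python3 -c "
from balls import *
balls();print(robot.get_state()['wrist_force'].round(1))"
```

```text
stick right,up mm 5.403133248117968 -28.240444980396685
stick right,up mm 2.912873821133276 -30.81493422876069
ball 116 r 45.3 ang 222
ball 215 r 45.1 ang 265
ball 38 r 47.8 ang 293
ball 188 r 39.1 ang 43
ball 210 r 40.4 ang 10
ball 36 r 41.0 ang 341
[6.7 0.7 0.6]
```

The balls have gone from 101/141/186/246/305/340° to about 222/265/293/341/10/43°, so every one has moved far more than its width and all are in the bowl. I go to the middle and lift out.

Request:
{"api": "play_rows", "payload": {"motion": [{"xyz": [0.5,5,0],"roll": 0},{"xyz": [1,8,0],"roll": 0},{"xyz": [1,9,0],"roll": 0},{"xyz": [1,9,0],"roll": 0},{"xyz": [0,0,0],"roll": 0},{"xyz": [0,0,-10],"roll": 0},{"xyz": [0,0,-15],"roll": 0},{"xyz": [0,0,-20],"roll": 0},{"xyz": [0,0,-20],"roll": 0},{"xyz": [0,0,-20],"roll": 0},{"xyz": [0,0,-20],"roll": 0},{"xyz": [0,0,-5],"roll": 0},{"xyz": [0,0,0],"roll": 0}]}}

```text
t: 18.3
eef_pos: [0.5665, -0.1337, 0.2725]
tool_rot: [0.001, 0.707, 0.707, 0.0]
wrist_force: [-0.5, -0.1, -0.9]
finger_gap: 0.0141
grip_force: 58.5
```

```bash
cat > stick.py <<'E'
from balls import *
def stick(n='wrist'):
    s=robot.get_state();tcp=s['eef_pos'];print(tcp.round(4),s['wrist_force'].round(1))
    im,P=look(n);q=P.reshape(-1,3);r=np.hypot(q[:,0]-tcp[0],q[:,1]-tcp[1])
    k=q[(r<.045)&(q[:,2]>.1)&(q[:,2]<tcp[2]-.02)]
    print(n,'foot z',np.sort(k[:,2])[:6].round(3))
    for z in np.arange(.13,tcp[2]-.02,.03):
        j=k[abs(k[:,2]-z)<.01]
        if len(j): print(z.round(3),len(j),np.median(j,0).round(4), 'centre y ',(np.median(j,0)[1]-.008).round(4))
E
python3 -c "
from stick import *
balls();stick();stick('side')"
```

```text
ball 66 r 41.9 ang 224
ball 92 r 43.6 ang 263
ball 85 r 42.5 ang 299
ball 88 r 42.2 ang 45
[ 0.566  -0.1337  0.2713] [-0.7 -0.6 -0.2]
wrist foot z [0.15  0.151 0.151 0.152 0.152 0.153]
0.16 61 [ 0.5684 -0.1345  0.1608] centre y  -0.1425
0.19 98 [ 0.5684 -0.1319  0.1912] centre y  -0.1399
0.22 141 [ 0.5678 -0.1296  0.2209] centre y  -0.1376
0.25 113 [ 0.5675 -0.1275  0.2458] centre y  -0.1355
[ 0.5656 -0.1337  0.2705] [-0.6 -0.2 -0.6]
side foot z [0.148 0.148 0.149 0.15  0.15  0.152]
0.16 23 [ 0.5652 -0.131   0.161 ] centre y  -0.139
0.19 32 [ 0.5659 -0.1304  0.1899] centre y  -0.1384
0.22 31 [ 0.5638 -0.1273  0.219 ] centre y  -0.1353
0.25 14 [ 0.5627 -0.1249  0.2455] centre y  -0.1329
```

The stick is out with its foot at (568,-143,150). It leans about 4° along y, which the 36 mm hole allows. I carry it back to the stand.

Request:
{"api": "play_rows", "payload": {"motion": [{"xyz": [16,-6,0],"roll": 0},{"xyz": [33,-13,0],"roll": 0},{"xyz": [33,-13,0],"roll": 0},{"xyz": [33,-13,0],"roll": 0},{"xyz": [33,-13,0],"roll": 0},{"xyz": [33,-13,0],"roll": 0},{"xyz": [33,-13,0],"roll": 0},{"xyz": [33,-8.5,0],"roll": 0},{"xyz": [33,0,0],"roll": 0},{"xyz": [33,0,0],"roll": 0},{"xyz": [33,0,0],"roll": 0},{"xyz": [23,0,0],"roll": 0},{"xyz": [0,0,0],"roll": 0},{"xyz": [0,0,0],"roll": 0},{"xyz": [0,0,0],"roll": 0}]}}

```text
t: 19.95
eef_pos: [0.4734, 0.2345, 0.2705]
tool_rot: [0.0, 0.707, 0.707, -0.001]
wrist_force: [0.0, -1.0, -0.6]
finger_gap: 0.0138
grip_force: 58.5
```

```bash
python3 -c "
from stick import *
stick();stick('side')"
```

```text
[0.4734 0.2345 0.2705] [ 0.  -1.  -0.6]
wrist foot z [0.15  0.15  0.152 0.152 0.152 0.153]
0.16 66 [0.476  0.2339 0.1604] centre y  0.2259
0.19 93 [0.4761 0.2363 0.1908] centre y  0.2283
0.22 140 [0.4752 0.2388 0.2203] centre y  0.2308
0.25 108 [0.475  0.2408 0.2451] centre y  0.2328
[0.4737 0.2343 0.2706] [-0.1 -0.8 -0.2]
side foot z [0.149 0.149 0.15  0.15  0.15  0.15 ]
0.16 40 [0.4737 0.2352 0.1604] centre y  0.2272
0.19 44 [0.4736 0.238  0.1908] centre y  0.23
0.22 50 [0.4727 0.24   0.2196] centre y  0.232
0.25 25 [0.471  0.2421 0.2456] centre y  0.2341
```

Request:
{"api": "play_rows", "payload": {"motion": [{"xyz": [0,0,10],"roll": 0},{"xyz": [0,0,20],"roll": 0},{"xyz": [0,0,20],"roll": 0},{"xyz": [0,0,20],"roll": 0},{"xyz": [0,0,20],"roll": 0},{"xyz": [0,0,20],"roll": 0},{"xyz": [0,0,15],"roll": 0},{"xyz": [0,0,8],"roll": 0},{"xyz": [0,0,0],"roll": 0},{"xyz": [0,0,0],"roll": 0}]}}

```text
t: 21.05
eef_pos: [0.4742, 0.2357, 0.1384]
tool_rot: [0.0, 0.707, 0.707, 0.0]
wrist_force: [0.3, 0.4, -0.1]
finger_gap: 0.0141
grip_force: 58.5
```

Request:
{"api": "play_rows", "payload": {"motion": [{"xyz": [-3,0,0],"roll": 0},{"xyz": [-3,0,0],"roll": 0},{"xyz": [-3,0,0],"roll": 0},{"xyz": [-3,0,0],"roll": 0},{"xyz": [-2,0,0],"roll": 0},{"xyz": [0,0,0],"roll": 0}]}}

```text
t: 21.65
eef_pos: [0.4742, 0.222, 0.1384]
tool_rot: [-0.0, 0.707, 0.707, 0.001]
wrist_force: [0.1, 2.1, 1.9]
finger_gap: 0.0139
grip_force: 58.6
```

Request:
{"api": "play_rows", "payload": {"motion": [{"xyz": [-2.5,0,0],"roll": 0},{"xyz": [-2.5,0,0],"roll": 0},{"xyz": [-2,0,0],"roll": 0},{"xyz": [0,0,0],"roll": 0},{"xyz": [0,0,0],"roll": 0}]}}

```text
t: 22.15
eef_pos: [0.4741, 0.2141, 0.1379]
tool_rot: [0.0, 0.707, 0.707, -0.0]
wrist_force: [0.7, 2.0, -0.0]
finger_gap: 0.014
grip_force: 59.3
```

```bash
python3 -c "
from stick import *
s=robot.get_state();tcp=s['eef_pos'];print(tcp,s['wrist_force'])
im,P=look('side');q=P.reshape(-1,3)
for z in np.arange(.09,.13,.01):
    j=q[(abs(q[:,2]-z)<.005)&(np.hypot(q[:,0]-tcp[0],q[:,1]-tcp[1])<.03)];print(z,len(j),np.median(j,0))"
```

```text
[0.47406615 0.21411374 0.1379458 ] [ 0.74242153  2.02571623 -0.02960395]
0.09 16 [0.47108149 0.22712271 0.09047359]
0.09999999999999999 18 [0.47131977 0.22719124 0.09968526]
0.10999999999999999 19 [0.47267055 0.227141   0.1107434 ]
0.11999999999999998 17 [0.47101451 0.22678942 0.12010263]
0.12999999999999998 25 [0.47163475 0.2264031  0.13027088]
```

The stick is vertical again. I centre it, lower it and release.

Request:
{"api": "play_rows", "payload": {"motion": [{"xyz": [3,0,0],"roll": 0},{"xyz": [3.5,0,0],"roll": 0},{"xyz": [3.5,0,0],"roll": 0},{"xyz": [0,0,2],"roll": 0},{"xyz": [0,0,2],"roll": 0},{"xyz": [0,0,2],"roll": 0},{"xyz": [0,0,0.5],"roll": 0},{"xyz": [0,0,0],"roll": 0}]}}

```text
t: 23.0
eef_pos: [0.474, 0.2244, 0.1317]
tool_rot: [0.0, 0.707, 0.707, 0.0]
wrist_force: [-1.0, 0.2, 3.0]
finger_gap: 0.0138
grip_force: 59.6
```

Request:
{"api": "play_rows", "payload": {"gripper": -1, "motion": [{"xyz": [0,0,0],"roll": 0},{"xyz": [0,0,0],"roll": 0},{"xyz": [0,0,0],"roll": 0},{"xyz": [0,0,0],"roll": 0},{"xyz": [0,0,0],"roll": 0},{"xyz": [0,0,0],"roll": 0},{"xyz": [0,0,0],"roll": 0},{"xyz": [0,0,0],"roll": 0}]}}

```text
t: 23.8
eef_pos: [0.4739, 0.2244, 0.1315]
tool_rot: [0.0, 0.707, 0.707, -0.0]
wrist_force: [-1.0, 1.0, 0.1]
finger_gap: 0.0854
grip_force: 0.0
```

Request:
{"api": "play_rows", "payload": {"motion": [{"xyz": [0,0,-8],"roll": 0},{"xyz": [0,0,-20],"roll": 0},{"xyz": [0,0,-25],"roll": 0},{"xyz": [0,0,-25],"roll": 0},{"xyz": [0,0,-25],"roll": 0},{"xyz": [0,0,-25],"roll": 0},{"xyz": [0,0,-22],"roll": 0},{"xyz": [-20,0,0],"roll": 0},{"xyz": [-40,0,0],"roll": 0},{"xyz": [-40,0,0],"roll": 0},{"xyz": [0,0,0],"roll": 0}]}}

```text
t: 24.9
eef_pos: [0.4744, 0.1186, 0.2817]
tool_rot: [0.001, 0.71, 0.704, -0.001]
wrist_force: [0.1, 0.3, -0.1]
finger_gap: 0.0854
grip_force: 0.0
```

```bash
python3 - <<'E'
from h import *
print(robot.get_state()['eef_pos'])
for n in ('wrist','side'):
    im,P=look(n);q=P.reshape(-1,3)
    for z in (.095,.115,.135,.155,.173):
        j=q[(abs(q[:,2]-z)<.006)&(np.hypot(q[:,0]-.475,q[:,1]-.229)<.035)]
        if len(j):print(n,z,len(j),np.median(j,0).round(4),j[:,2].max().round(3))
    cv2.imwrite(f'pics/{n}5.png',im)
E
```

```text
[0.47436622 0.11859311 0.28166893]
wrist 0.095 17 [0.475  0.2189 0.0945] 0.099
wrist 0.115 18 [0.4754 0.2188 0.1137] 0.12
wrist 0.135 28 [0.4754 0.2183 0.1334] 0.141
wrist 0.155 29 [0.475  0.2188 0.156 ] 0.161
wrist 0.173 406 [0.4758 0.225  0.1754] 0.177
side 0.095 22 [0.4719 0.2323 0.0947] 0.1
side 0.115 26 [0.471  0.2317 0.1142] 0.121
side 0.135 26 [0.4715 0.2319 0.1345] 0.141
side 0.155 28 [0.47   0.232  0.1541] 0.161
side 0.173 41 [0.4723 0.2278 0.1745] 0.178
```

View pics/side5.png

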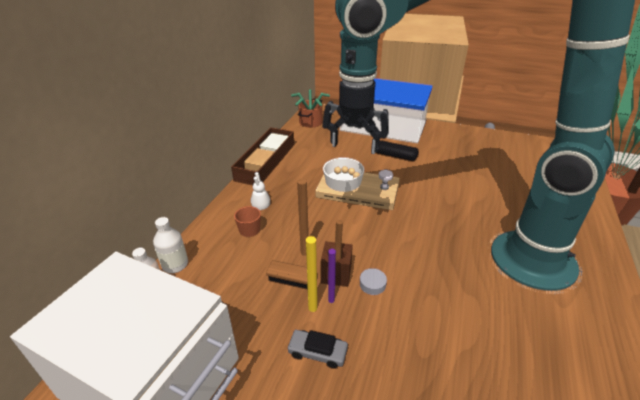

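The side picture shows the stick upright in the stand at (338,240) and everything else in place, with the balls in the bowl at (343,173). Next I close the fingers and go above the plunger at (439.4,-145).

Request:
{"api": "play_rows", "payload": {"gripper": 1, "motion": [{"xyz": [-20,-3,0],"roll": 0},{"xyz": [-36,-4,0],"roll": 0},{"xyz": [-36,-4,0],"roll": 0},{"xyz": [-36,-4,0],"roll": 0},{"xyz": [-36,-4,0],"roll": 0},{"xyz": [-36,-4,0],"roll": 0},{"xyz": [-36,-4,0],"roll": 0},{"xyz": [-27,-8,0],"roll": 0},{"xyz": [0,0,30],"roll": 0},{"xyz": [0,0,40],"roll": 0},{"xyz": [0,0,40],"roll": 0},{"xyz": [0,0,30],"roll": 0},{"xyz": [0,0,15],"roll": 0},{"xyz": [0,0,0],"roll": 0},{"xyz": [0,0,0],"roll": 0},{"xyz": [0,0,0],"roll": 0}]}}

```text
t: 26.6
eef_pos: [0.44, -0.1382, 0.1277]
tool_rot: [0.001, 0.707, 0.707, 0.001]
wrist_force: [0.6, -0.3, -0.4]
finger_gap: -0.0
grip_force: 0.0
```

```bash
python3 - <<'E'
from h import *
s=robot.get_state();print(s['eef_pos'],s['wrist_force'],s['finger_gap'],rot().round(3))
E
```

```text
[ 0.44004895 -0.1382053   0.12770835] [ 0.64409349 -0.32316604 -0.36575613] -1.2894694360577529e-05 [[-0.001  1.     0.002]
 [ 1.     0.001 -0.001]
 [-0.001  0.002 -1.   ]]
```

Request:
{"api": "play_rows", "payload": {"motion": [{"xyz": [-6.5,-0.6,0],"roll": 0},{"xyz": [0,0,15],"roll": 0},{"xyz": [0,0,12],"roll": 0},{"xyz": [0,0,5],"roll": 0},{"xyz": [0,0,3],"roll": 0},{"xyz": [0,0,3],"roll": 0},{"xyz": [0,0,3],"roll": 0},{"xyz": [0,0,0],"roll": 0},{"xyz": [0,0,0],"roll": 0}]}}

```text
t: 27.5
eef_pos: [0.4382, -0.1451, 0.0856]
tool_rot: [0.0, 0.707, 0.707, 0.0]
wrist_force: [0.5, -0.4, 0.4]
finger_gap: -0.0001
grip_force: 0.0
```

```bash
cat > cap.py <<'E'
from h import *
s=robot.get_state();print(s['eef_pos'].round(4),s['wrist_force'].round(2))
for n in('wrist','side','top'):
    im,P=look(n);q=P.reshape(-1,3);r=np.hypot(q[:,0]-.4394,q[:,1]+.145)
    j=q[(r<.021)&(q[:,2]>.058)&(q[:,2]<.09)]
    h,e=np.histogram(j[:,2],np.arange(.058,.0901,.002));print(n,len(j),h)
    if n=='side': cv2.imwrite('pics/cap.png',cv2.resize(im[150:210,350:430],(800,600),interpolation=cv2.INTER_CUBIC))
E
python3 cap.py
```

```text
[ 0.4382 -0.1451  0.0856] [ 0.52 -0.43  0.43]
wrist 3404 [   0    0    0    0    0    0    0    2   44   79   53   74  206 2382
  564    0]
side 89 [ 4  0  1  1  0  0  1  0  1  2  3  3 16 31 25  1]
top 58 [ 0  0  0  0  0  0  0  0  1  3  1  3  8 16 17  9]
```

View pics/cap.png

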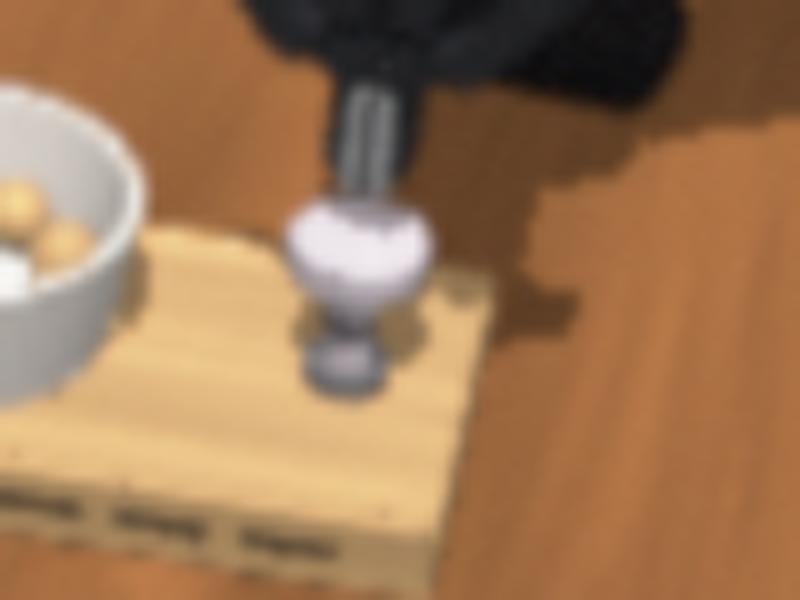

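The crop shows the closed fingers at (367,190) against the cap's far edge (cap centre at (360,240)): either hovering above it or off to the -y side. I measure the fingertips directly.

```bash
python3 - <<'E'
from h import *
c=robot.calibration('side');K=c['mtx'];W=c['world_to_cam']
def pj(p):
    a=W@np.append(p,1);a=K@a[:3];return (a[:2]/a[2]-[350,150])*10
print('cap ctr .085',pj([.4394,-.145,.085]),'tip if tcp right',pj([.4382,-.1451,.0776]),'finger front face',pj([.4382,-.134,.0776]))
im,P=look('side')
for v in range(158,174):
    j=P[v,384:390];print(v,im[v,386],np.nanmedian(j,0).round(4))
im,P=look('wrist');q=P.reshape(-1,3)
for z in np.arange(.075,.13,.006):
    j=q[(abs(q[:,2]-z)<.003)&(np.hypot(q[:,0]-.438,q[:,1]+.145)<.04)]
    if len(j):print(z.round(3),len(j),j.min(0).round(4),j.max(0).round(4))
E
```

```text
cap ctr .085 [352.33087625 228.83390108] tip if tcp right [354.05542092 249.04474017] finger front face [346.09912927 267.91494069]
158 [72 71 71] [ 0.4395 -0.1324  0.1467]
159 [104 104 104] [ 0.439  -0.1345  0.1422]
160 [100 100 100] [ 0.4379 -0.1338  0.1391]
161 [95 94 94] [ 0.438  -0.1354  0.1353]
162 [90 90 90] [ 0.4368 -0.1342  0.132 ]
163 [92 90 91] [ 0.4366 -0.1321  0.1298]
164 [92 92 91] [ 0.4372 -0.1357  0.1249]
165 [93 92 92] [ 0.436  -0.1348  0.1217]
166 [93 93 93] [ 0.4373 -0.1341  0.1185]
167 [92 91 91] [ 0.4355 -0.1325  0.1151]
168 [90 89 92] [ 0.4384 -0.1346  0.1099]
169 [102 100 106] [ 0.4383 -0.1355  0.1057]
170 [135 131 140] [ 0.4451 -0.1618  0.0846]
171 [152 147 155] [ 0.4382 -0.1566  0.0848]
172 [183 176 186] [ 0.4369 -0.1521  0.0841]
173 [228 223 230] [ 0.4357 -0.1459  0.0853]
0.075 114 [ 0.4186 -0.1397  0.0732] [ 0.4585 -0.1245  0.078 ]
0.081 382 [ 0.4181 -0.1579  0.078 ] [ 0.4614 -0.1244  0.084 ]
0.087 3007 [ 0.4182 -0.1591  0.084 ] [ 0.4606 -0.1247  0.0877]
0.105 2 [ 0.4426 -0.1363  0.1074] [ 0.4444 -0.1361  0.1079]
0.111 217 [ 0.426  -0.1402  0.1081] [ 0.4507 -0.1352  0.114 ]
0.117 369 [ 0.4248 -0.1403  0.114 ] [ 0.4519 -0.135   0.1199]
0.123 436 [ 0.4248 -0.1407  0.12  ] [ 0.4519 -0.1351  0.126 ]
0.129 483 [ 0.4247 -0.1405  0.126 ] [ 0.452  -0.1348  0.132 ]
```

The fingers are centred (x 438, y -146), but the tips are really at z ≈ 105 mm, about 20 mm above the cap. I trust vision and force over the nominal offset and descend carefully.

Request:
{"api": "play_rows", "payload": {"motion": [{"xyz": [0,0,5],"roll": 0},{"xyz": [0,0,5],"roll": 0},{"xyz": [0,0,4],"roll": 0},{"xyz": [0,0,2],"roll": 0},{"xyz": [0,0,0],"roll": 0},{"xyz": [0,0,0],"roll": 0}]}}

```text
t: 28.35
eef_pos: [0.4382, -0.145, 0.0694]
tool_rot: [-0.0, 0.707, 0.707, -0.0]
wrist_force: [-0.1, -0.0, -0.3]
finger_gap: -0.0001
grip_force: 0.0
```

```bash
cat >> cap.py <<'E'
    f=q[(abs(q[:,0]-.438)<.016)&(abs(q[:,1]+.1375)<.006)&(q[:,2]<.14)&(q[:,2]>.088)]
    if len(f): print('tip z',np.sort(f[:,2])[:5].round(4))
    print('cap med z',np.median(j[j[:,2]>np.median(j[:,2])-.004][:,2]).round(4))
E
python3 cap.py
```

```text
[ 0.4382 -0.145   0.0694] [-0.06 -0.05 -0.26]
wrist 3256 [   0    0    0    0    0    0    0    4   57   85   86  109  228 2181
  506    0]
tip z [0.0912 0.0918 0.0918 0.0918 0.0919]
cap med z 0.0854
side 69 [ 4  2  0  0  0  0  2  0  1  3  1  1 19 25  9  2]
tip z [0.0887 0.0919 0.0928 0.0929 0.0937]
cap med z 0.0847
top 40 [ 0  0  0  0  0  0  0  1  1  2  0  3 12 10  8  3]
tip z [0.0889]
cap med z 0.0845
```

Request:
{"api": "play_rows", "payload": {"motion": [{"xyz": [0,0,1],"roll": 0},{"xyz": [0,0,1],"roll": 0},{"xyz": [0,0,1],"roll": 0},{"xyz": [0,0,1],"roll": 0},{"xyz": [0,0,1],"roll": 0},{"xyz": [0,0,1],"roll": 0},{"xyz": [0,0,0],"roll": 0},{"xyz": [0,0,0],"roll": 0}]}}

```text
t: 29.3
eef_pos: [0.4382, -0.1451, 0.0635]
tool_rot: [0.0, 0.707, 0.707, -0.0]
wrist_force: [0.3, 0.0, 1.6]
finger_gap: -0.0005
grip_force: 1.3
```

```bash
python3 cap.py
```

```text
[ 0.4382 -0.1451  0.0635] [0.27 0.05 1.57]
wrist 3362 [   0    0    0    0    0    0   30   96   90   99  158 1187 1578    5
   47   72]
tip z [0.088  0.0881 0.0881 0.0882 0.0882]
cap med z 0.0821
side 68 [ 2  0  0  0  1  4  2  0  2  2  7 27 14  1  3  3]
tip z [0.0886 0.0888 0.0897 0.0902 0.0907]
cap med z 0.0815
top 33 [ 0  0  0  0  1  0  0  1  2  1  3 14  7  2  1  1]
cap med z 0.0816
```

Contact: the cap is down 3.3 mm by wrist depth. About 11.7 mm to go.

Request:
{"api": "play_rows", "payload": {"motion": [{"xyz": [0,0,2],"roll": 0},{"xyz": [0,0,2],"roll": 0},{"xyz": [0,0,2],"roll": 0},{"xyz": [0,0,2],"roll": 0},{"xyz": [0,0,2],"roll": 0},{"xyz": [0,0,1],"roll": 0},{"xyz": [0,0,0],"roll": 0},{"xyz": [0,0,0],"roll": 0},{"xyz": [0,0,0],"roll": 0}]}}

```text
t: 30.35
eef_pos: [0.4382, -0.1451, 0.0525]
tool_rot: [0.0, 0.707, 0.707, -0.0]
wrist_force: [-1.0, 0.3, 6.0]
finger_gap: -0.0003
grip_force: 2.9
```

```bash
cat > d.py <<'E'
from h import *
f=[];c={'wrist':[], 'side':[],'top':[]}
for i in range(3):
    s=robot.get_state();f.append(np.append(s['wrist_force'],s['eef_pos'][2]*1000))
    for n in c:
        im,P=look(n);q=P.reshape(-1,3);r=np.hypot(q[:,0]-.4394,q[:,1]+.145)
        g=im.reshape(-1,3).min(1)
        j=q[(r<.021)&(q[:,2]>.058)&(q[:,2]<.09)&(g>170)];c[n].append(np.percentile(j[:,2],65))
print(np.mean(f,0).round(2),{n:np.round(v,4) for n,v in c.items()})
cv2.imwrite('pics/cap2.png',cv2.resize(look('side')[0][150:210,350:430],(800,600),interpolation=cv2.INTER_CUBIC))
E
python3 d.py; python3 cap.py
```

```text
[-1.11  0.26  6.13 52.52] {'wrist': array([0.0714, 0.0714, 0.0714]), 'side': array([0.0713, 0.0713, 0.0715]), 'top': array([0.071 , 0.0714, 0.0714])}
[ 0.4382 -0.1451  0.0525] [-0.67 -0.42  6.01]
wrist 4046 [   2   76   92   87  113  302 2344  220   25   55  101  104  127  134
  140  124]
tip z [0.088 0.088 0.088 0.088 0.088]
cap med z 0.0713
side 90 [ 4  2  0  4  2 16 19 10  1  4  4  3  5  7  5  4]
tip z [0.0881 0.0893 0.0895 0.0897 0.0901]
cap med z 0.0723
top 32 [ 0  0  2  1  2  7 10  7  2  1  0  0  0  0  0  0]
cap med z 0.0717
```

The plunger is pressed 14.1 mm, so I add 0.9 mm.

Request:
{"api": "play_rows", "payload": {"motion": [{"xyz": [0,0,0.9],"roll": 0},{"xyz": [0,0,0],"roll": 0},{"xyz": [0,0,0],"roll": 0},{"xyz": [0,0,0],"roll": 0}]}}

```text
t: 31.4
eef_pos: [0.4382, -0.1451, 0.0516]
tool_rot: [0.0, 0.707, 0.707, -0.0]
wrist_force: [-0.7, 0.0, 6.2]
finger_gap: -0.0004
grip_force: 3.1
```

```bash
python3 d.py; python3 - <<'E'
from h import *
im,P=look('top')
m=(np.hypot(P[...,0]-.574,P[...,1]+.1355)<.056)&(P[...,2]>.04)&(P[...,2]<.064)&(im[...,2].astype(int)-im[...,0]>50)&(im[...,2]>150)
print('ball px',m.sum())
a=cv2.imread('pics/cap2.png');a=cv2.resize(a[0:600,0:500],(333,400));b=cv2.resize(im[165:285,220:440],(467,400),interpolation=cv2.INTER_CUBIC) if 0 else cv2.resize(im[165:285,220:430],(467,267),interpolation=cv2.INTER_CUBIC)
b=cv2.copyMakeBorder(b,0,133,0,0,cv2.BORDER_CONSTANT);cv2.imwrite('pics/fin.png',np.hstack([a,b]))
E
```

```text
[-1.21  0.28  6.31 51.63] {'wrist': array([0.0705, 0.0705, 0.0705]), 'side': array([0.0701, 0.0704, 0.0703]), 'top': array([0.0704, 0.0705, 0.0702])}
ball px 299
```

View pics/fin.png

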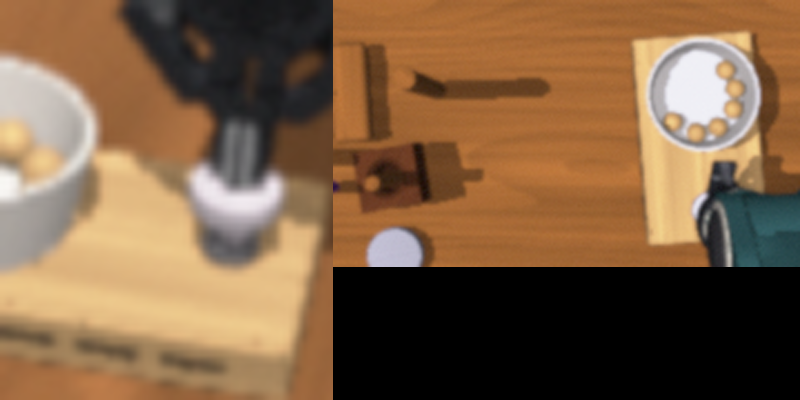

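The final picture shows the fingers pressing the cap at (235,195), all six balls in the bowl, rearranged along one side, and the stick upright in the stand at (372,183). The plunger is pressed 14.9 mm at 6.3 N, so I hand in.

```bash
python3 -c "
from cell import robot
print(robot.hand_in())"
```

```text
the job is handed in; nothing more can be done
None
```

I stirred the balls (all six well shifted and still in the bowl), put the stick back upright in its stand, and handed in at about 32 s with the fingers holding the plunger 14.9 mm down; no verdict came back.

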